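# Cover the pump rotor, then hold its tensioner arm back

### The job

The pump's rotor is loaded: put the loose round cover on the rotor well so that it sits flat and fully home, and let go of it. Then, with the cover on, push the sprung tensioner arm (upright thumb plate at its end) back past the ratchet click and on until it is at or nearly at its end stop, and hold it there: finish while still holding it against its spring, well clear of the pawl. Leave the other things on the bench where they are.

Things in the scene. Friction and masses are not known exactly. Their poses are not given: they have to be found in the camera images.
- cover_center (a point): Centre (half-way up, 22 mm above the underside) of the loose round cover, z up its axis. Grey, 44 mm high in all, with a round black knob of 26 mm diameter on its axis, from 16 to 44 mm above the underside, to hold it by. About 0.16 kg. It starts lying boss down on the bench, to the left or the right of the pump.
- cover: The same cover; origin at the centre of its underside. From below: a locating boss of 87 mm diameter, 10 mm high (chamfered 3 mm); a flange of 110 mm diameter, 6 mm thick; the knob.
- well_rim (a point): Centre of the mouth of the rotor well at rim level, pump axes: an open round grey collar on the deck, 104 mm outside, 94 mm inside, rim 100 mm above the bench, 27 mm deep; a rotor with three white rollers stands 15 mm high on its floor. The cover's boss goes in and its flange rests on the rim; cover_center is then 12 mm above this point.
- pump: Pump drive, a fixed low white housing with a flat deck 70 mm above the bench, 200 mm (its x, front to back) by 340 mm (its y). Origin: centre of its underside. In its frame the rotor well is at (0, 100) mm, the arm's pivot at (0, -35) mm. Two steel stop pins, 32 mm high, stand on the deck 45 mm out from the pivot, before and behind the arm.
- pivot (a point): Point on the upright pivot axis of the tensioner arm, 96 mm above the bench, pump axes. The arm is a dark level bar with a white idler roller (26 mm diameter, top 52 mm above the deck) 45 mm out from the pivot and the thumb plate at its free end.
- plate_center (a point): Centre of the thumb plate, an upright dark steel plate on the arm's end, 105 mm from the pivot axis, 112 mm above the bench. 8 mm thick along its x, 40 mm wide along y (-y points away from the pivot), 52 mm tall along z (16 to 68 mm above the deck). It is pushed along its +x, level; some 50 mm of free deck lie in front of its -x face.
- tensioner: The whole tensioner arm with its thumb plate, roller and tail; origin on the pivot axis, 88 mm above the bench; -y runs out along the arm, +x is the way the plate is pushed.
- tensioner_angle (a joint): Angle of the tensioner arm about pivot, rad, anticlockwise from above. 0 (start): sprung forward on its front stop, pointing to the pump's -y but 0.30 rad towards the front; grows as pushed back. Clicks past the pawl at about 0.40; let go then, it rests on the pawl at about 0.38. End stop at 0.62. Force at the plate: spring 2.3 N at 0, 6 N at the end; the ratchet adds about 2 N before the click.
- pawl (a joint): Slide of the sprung pawl slider, m: a small steel wedge in a guide between the arm's pivot and the rotor well. 0 (start): sprung out towards the arm's tail. The arm's tooth pushes it in by about 5 mm and it snaps back to 0 at the click.
- jar: Bystander: small round jar with a white lid, 66 mm diameter, 75 mm tall, standing to the left or right of the pump, on the side where the cover is not. Origin at the centre of its underside.
- beaker: Bystander: glass beaker, 72 mm diameter, 90 mm tall. Origin at the centre of its underside.
- orange_center (a point): Bystander: centre of an orange, 68 mm diameter.
- screwdriver: Bystander: screwdriver, 180 mm long, lying in front of the pump. Origin at the middle of its underside.
- marker: Bystander: grey marker pen, 130 mm long, 16 mm thick, lying to the left of the pump. Origin at the middle of its underside.
Things that resemble listed ones, but are neither listed nor needed, are in the scene too. What is meant by the cover is not red, and is the larger of those in its own colour.

How it is judged:
On the way, in this order (a step that is already met when the one before it is completed fails the run):
1. the cover sits fully home on the rotor well and is let go, with the tensioner arm not yet pushed (horizontal distance between cover_center and well_rim below 0.007 m and z of cover_center in the frame of well_rim between 0.009 and 0.0145 m and angle between cover_center's own z axis and vertical below 0.05 rad and contact force between the fingers and cover below 0.2 N and value of joint tensioner_angle below 0.1 rad), for 0.3 s.
2. the tensioner arm is pushed back well past its ratchet click and pressed by the fingers (value of joint tensioner_angle above 0.48 rad and value of joint pawl below 0.002 m and contact force between the fingers and tensioner above 1.5 N), for 0.2 s.
At the end, for the whole second after the job is handed in: Cover home on the well (within 7 mm sideways, 3 mm in height, 0.05 rad tilt), fingers off it. Tensioner still, beyond 0.48 rad (the pawl alone holds it at 0.38, stop at 0.62), pawl snapped out, fingers pressing the arm with over 1.5 N. Bystanders within 30 mm of their starts (all of step 2 and horizontal distance between cover_center and well_rim below 0.007 m and z of cover_center in the frame of well_rim between 0.009 and 0.0145 m and angle between cover_center's own z axis and vertical below 0.05 rad and contact force between the fingers and cover below 0.2 N and velocity of joint tensioner_angle between -0.1 and 0.1 rad/s and distance of each of jar, beaker, orange_center, screwdriver, marker from where it was at the start of the episode below 0.03 m); the arm keeps its last pose, push and grip.
It fails at once if a bystander is moved by more than 30 mm (distance of any of jar, beaker, orange_center, screwdriver, marker from where it was at the start of the episode above 0.03 m).
It also fails if it takes over 56 s, if anything falls off the work surface, if the arm or the gripper's body presses on something with over 40 N, if the wrist force passes 120 N, or if a joint passes its speed limit or range.

### The arm

A 6-joint arm with a two-finger parallel gripper is mounted at the origin on the work surface. World frame = base frame: x ahead of the robot, y to its left, z up, the work surface at z = 0. Lengths are in m, angles in rad, forces in N, time in s.
With the tool pointing down it reaches from about 0.325 to 0.775 m from the base axis. Payload 5.5 kg.
Tool frame: the origin (TCP) lies midway between the tips of the shut fingers; the grasp point (between the pads) lies arm.grip_depth behind it (arm.grip_depth is the distance from the TCP to the grasp point, in m); z points along the fingers, y is the line along which they close (so a half turn about z gives the same grasp; the last joint's range is limited). The gripper opens to 85 mm and grips with 20 to 120 N. Pads are 22 mm wide; open, the fingers measure 114 mm over their backs; the gripper's body (76 mm by 85 mm) begins 54 mm behind the grasp point. The pads swing forward as they close: fully open they stand 13 mm farther back than shut.
Start: joints at [1.145, 0.091, 1.231, -0, 1.82, -0.057], TCP at [0.216, 0.56, 0.198] pointing down, gripper open.
Joint ranges: [-2.87, 2.87], [-0.86, 2.18], [0.17, 2.46], [-1.51, 4.65], [0.06, 2.69], [-2.65, 2.65]. Speed limits (rad/s): [2.57, 2.57, 3.01, 3.14, 3.14, 3.14].

### API

Orientations are given as a unit quaternion [x, y, z, w].
In Python, from plant import arm gives the robot as it stands.
- The arm moves only by the tool servo_tool, never from a script. Its argument "commands" is one flat list of numbers, 7 for each row, row after row: the turn, a rotation vector about the tool's x, y, z in degrees, then the shift along the tool's x, y, z in mm, then the opening, from 0 (shut) to 1 (fully open). A call has 1 to 5 rows; each row shifts and turns the commanded pose from where the row before left it, along the tool's axes as they then stand; what a row does not reach is not made up. A row lasts 1/12 s, in which the tool goes at most 41.7 mm and 7.16 degrees, less where a joint would pass 70% of its speed; a pose out of reach is approached as far as the arm can. A call is refused whole if a number of a shift passes 41.7 or a number of a turn 7.16, either way. A call with a gripper value outside its range is refused whole. The fingers move at their own pace and stop on an object; the grip force is fixed at half the most. Time passes only in rows, so rows that do not move let the fingers close. It gives the time, the measured TCP pose, the force, the opening and the grip force at its end, in the units of the state.
- arm.get_obs(): the state, without advancing time (a new reading comes with each control period).
- arm.snapshot(name): name is "side" or "top" or "wrist"; returns (picture, depth): 480x640x3 uint8, red, green, blue; 480x640 float32, m along the optical axis (not along the pixel's ray), 0 where there is no reading.
- arm.camera_model(name): a dict with "fx", "fy", "cx", "cy" (pixels), "dist" ([k1, k2, p1, p2, k3] as OpenCV has them; the pictures are not rectified), "xyz" and "orientation" of the camera in the world. Camera axes: x right, y down, z forward; pixel columns grow to the right and rows downward; lengths in m; the calibration is good to about 2 mm. A picture is of the moment at which its call begins: read the wrist's pose just before it. camera_model takes no time and is no camera call; for the wrist camera it gives the pose at the moment of the call.
- arm.close_job(): hands the job in; it is judged then, once.
The state is a dict: "clock": time; "joints": joint angles; "joint_vel": joint speeds; "effort": joint torques, N m; "ee_pos": TCP position; "orientation": TCP orientation; "ft_force": force on the tool from outside, world axes, zero at the start; "wrist_torque": the same for the moment, N m; "grip_width": finger opening in m; "gripper_force": force on a finger pad.
Only numpy, scipy, OpenCV 4.12 (cv2) and the standard library are available. Lean on these libraries where they do the work, as an engineer would, in place of code of your own. Each camera call takes 0.05 s, during which the arm holds its last target. There are 200 camera calls.

## Working session

There is one attempt and no reset: what is moved stays moved. The work goes in short steps, Python scripts to look and compute and a tool call to move; the robot and the scene stay as the last step left them, time stands still between calls to the robot, and variables do not carry over. Pictures are saved under pics/ and viewed, at most 10 in all, crops included, and the job is handed in when it is done.

Besides the shell and the picture viewer there is one more tool, called as name(argument=value, ...) on one line, values as JSON. servo_tool: Moves the arm, as the interface text tells. Its arguments: {"type":"object","properties":{"commands":{"type":"array","items":{"type":"number"}}},"required":["commands"]}

```bash
mkdir -p pics; cat > h.py <<'E'
import numpy as np, cv2
from scipy.spatial.transform import Rotation as R
from plant import arm
def snap(n,f):
    m=arm.camera_model(n); p,d=arm.snapshot(n); cv2.imwrite(f'pics/{f}.png',p[:,:,::-1]); np.savez(f'pics/{f}.npz',d=d,m=np.array([m],dtype=object),p=p)
def load(f):
    z=np.load(f'pics/{f}.npz',allow_pickle=True); return z['p'],z['d'],z['m'][0]
def ray(m,u,v):
    K=np.array([[m['fx'],0,m['cx']],[0,m['fy'],m['cy']],[0,0,1.]])
    q=cv2.undistortPoints(np.array([[[u,v]]],float),K,np.array(m['dist'],float))[0,0]
    return R.from_quat(m['orientation']).apply([q[0],q[1],1.]),np.array(m['xyz'])
def pz(m,u,v,z):
    r,o=ray(m,u,v); return o+r*(z-o[2])/r[2]
def pd(m,d,u,v):
    r,o=ray(m,u,v); return o+r*np.median(d[v-1:v+2,u-1:u+2])
E
python3 - <<'E'
from h import *
for n in('top','side'): snap(n,n+'0')
o=arm.get_obs();print(o['clock'],o['ee_pos'],o['orientation'],arm.grip_depth)
for n in('top','side'):print(arm.camera_model(n))
E
```

```text
0.1 [0.21615402 0.55936386 0.19694541] [ 1.83328292e-01  9.83051328e-01 -8.76995150e-04 -2.32770375e-04] 0.0187
{'fx': 476.23306901800214, 'fy': 476.23306901800214, 'cx': 318.23943354548186, 'cy': 244.98281238348937, 'dist': array([-0.02532989,  0.        ,  0.        ,  0.        ,  0.        ]), 'xyz': array([ 0.25306639, -0.07097001,  1.12578862]), 'orientation': array([ 0.70791271, -0.69887331,  0.07170727, -0.07275824])}
{'fx': 537.1365185130757, 'fy': 537.1365185130757, 'cx': 323.95033279473154, 'cy': 243.66303459009453, 'dist': array([-0.04776017,  0.        ,  0.        ,  0.        ,  0.        ]), 'xyz': array([-0.23600827, -1.05454708,  0.80654039]), 'orientation': array([ 0.82435497, -0.27370233,  0.15433125, -0.47085856])}
```

View pics/top0.png

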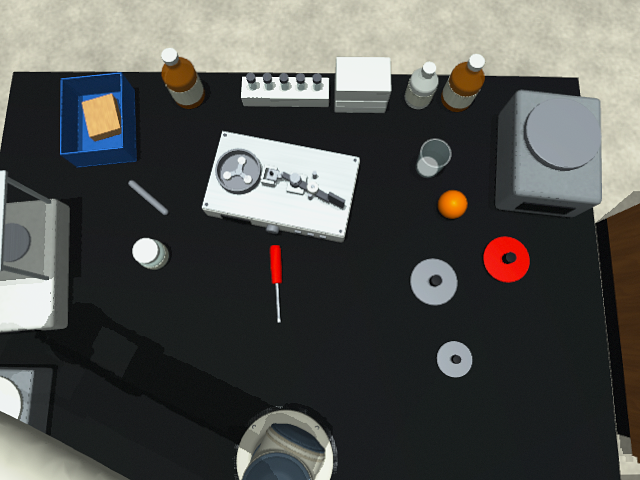

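View pics/side0.png

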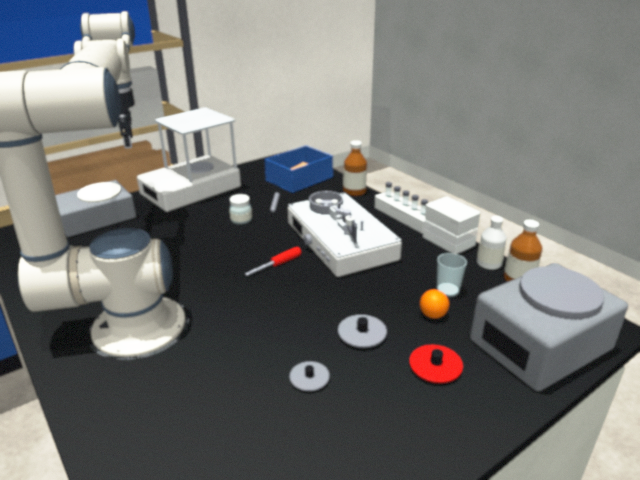

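The cover is the large grey disc at (434,282) in the top view, with its knob at (436,281). The well is at about (239,171) and the plate at about (335,198). The jar is at (150,253) and the screwdriver at (277,280). I'll enlarge the pump.

```bash
python3 - <<'E'
from h import *
p,d,m=load('top0')
a=p[122:252,195:370,::-1];cv2.imwrite('pics/c1.png',cv2.resize(a,None,fx=4.5,fy=4.5,interpolation=cv2.INTER_CUBIC))
print('knob',pz(m,436.2,281,.044),'flange',pz(m,434,281.5,.016),'well',pz(m,239.3,171.3,.1))
for u,v in((436,281),(420,281),(450,290)):print(pd(m,d,u,v))
E
```

```text
knob [ 0.39690795 -0.3388315   0.044     ] flange [ 0.39938873 -0.34054401  0.016     ] well [0.63493148 0.11380344 0.1       ]
[ 0.39694656 -0.33845449  0.04366857]
[ 0.40031428 -0.30787532  0.01495245]
[ 0.3798172  -0.37734817  0.01609189]
```

View pics/c1.png

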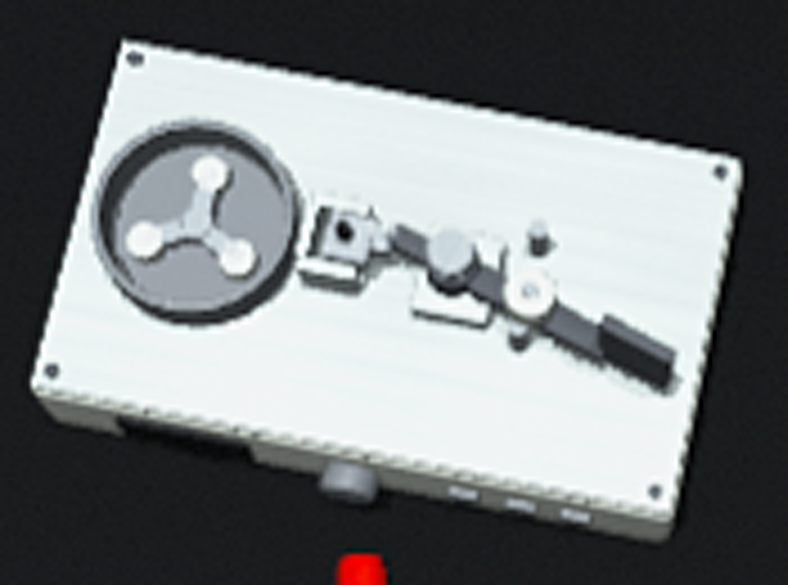

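```bash
cat >> h.py <<'E'
def plan(x,y,z,yaw=None,n=None):
    """rows to a target TCP, tool-down; yaw = world angle (deg) of tool y"""
    o=arm.get_obs(); r=R.from_quat(o['orientation']); M=r.as_matrix(); cur=np.degrees(np.arctan2(M[1,1],M[0,1]))
    t=r.apply(np.array([x,y,z])-o['ee_pos'],inverse=True)*1000
    dy=0 if yaw is None else -(yaw-cur)
    # shift given in the present axes
    print('clock %.2f pos'%o['clock'],np.round(o['ee_pos'],4),'yaw %.1f tilt'%cur,np.round(M[:,2],3),'F',np.round(o['ft_force'],1),'w %.4f g %.1f'%(o['grip_width'],o['gripper_force']))
    print('tool shift mm',np.round(t,1),'turn z deg %.1f'%dy,'rows>=%.1f'%max(np.linalg.norm(t)/41.7,abs(dy)/7.16))
E
python3 - <<'E'
from h import *
p,d,m=load('top0')
C=[(122,40),(742,157),(668,522),(35,388)]
w=np.array([pz(m,u/4.5+194.6,v/4.5+121.6,.07)[:2] for u,v in C])
q=np.array([[100,170],[100,-170],[-100,-170],[-100,170]])/1000
a=q-q.mean(0);b=w-w.mean(0);H=a.T@b
yaw=np.arctan2(H[0,1]-H[1,0],H[0,0]+H[1,1]);c=w.mean(0)
Rm=np.array([[np.cos(yaw),-np.sin(yaw)],[np.sin(yaw),np.cos(yaw)]])
print('pump',c,np.degrees(yaw),'res',np.round((q@Rm.T+c-w)*1000,1))
for n,l in(('well',(0,.1)),('pivot',(0,-.035)),('plate',(-.105*np.sin(.3),-.035-.105*np.cos(.3)))):print(n,Rm@l+c)
# plate top from image
print('plate img',pz(m,638/4.5+194.6,342/4.5+121.6,.138))
plan(.397,-.339,.15,np.degrees(yaw))
E
```

```text
pump [0.62036709 0.01999069] -10.968544520735843 res [[ 2.2  1.6]
 [-0.3 -3.5]
 [-0.2 -3.8]
 [-1.7  5.7]]
well [0.6393941  0.11816387]
pivot [ 0.61370764 -0.01436992]
plate [ 0.56415882 -0.10694376]
plate img [ 0.56328782 -0.10605592  0.138     ]
clock 0.10 pos [0.2162 0.5594 0.1969] yaw 68.9 tilt [-0.001 -0.002 -1.   ] F [0.2 0.1 0.3] w 0.0856 g 0.0
tool shift mm [-492.5 -772.7   48.3] turn z deg 79.8 rows>=22.0
```

servo_tool(commands=[0, 0, 7.15, 0, 0, 0, 1, 0, 0, 7.15, 0, 0, 0, 1, 0, 0, 7.15, 0, 0, 0, 1, 0, 0, 7.15, 0, 0, 0, 1, 0, 0, 7.15, 0, 0, 0, 1])

```text
clock: 0.52
ee_pos: [0.2162, 0.5595, 0.1973]
orientation: [0.479, 0.878, -0.001, 0.0]
ft_force: [0.1, 0.6, 0.7]
grip_width: 0.0854
gripper_force: 0.0
```

servo_tool(commands=[0, 0, 7.15, 0, 0, 0, 1, 0, 0, 7.15, 0, 0, 0, 1, 0, 0, 7.15, 0, 0, 0, 1, 0, 0, 7.15, 0, 0, 0, 1, 0, 0, 7.15, 0, 0, 0, 1])

```text
clock: 0.93
ee_pos: [0.2162, 0.5595, 0.1973]
orientation: [0.725, 0.688, -0.001, 0.0]
ft_force: [0.1, 0.4, 0.2]
grip_width: 0.0854
gripper_force: 0.0
```

servo_tool(commands=[0, 0, 7.15, 0, 0, 0, 1, 0, 0, 1.2, 24, 33, 0, 1, 0, 0, 0, 24, 33, 0, 1, 0, 0, 0, 24, 33, 0, 1, 0, 0, 0, 24, 33, 0, 1])

```text
clock: 1.35
ee_pos: [0.365, 0.6299, 0.1974]
orientation: [0.771, 0.636, -0.0, 0.0]
ft_force: [0.4, 1.4, 0.1]
grip_width: 0.0855
gripper_force: 0.0
```

servo_tool(commands=[0, 0, 0, 24, 33, 0, 1, 0, 0, 0, 24, 33, 0, 1, 0, 0, 0, 40, -7, 0, 1, 0, 0, 0, 40, -7, 0, 1, 0, 0, 0, 40, -7, 0, 1])

```text
clock: 1.77
ee_pos: [0.419, 0.7366, 0.1651]
orientation: [0.772, 0.635, 0.005, -0.002]
ft_force: [0.9, 1.9, -4.4]
grip_width: 0.0857
gripper_force: 0.0
```

```bash
python3 - <<'E'
from h import *
plan(.45,.4,.20,-11);plan(.41,-.339,.20,-11)
E
```

```text
clock 1.77 pos [0.419  0.7366 0.1651] yaw -11.1 tilt [ 0.004  0.009 -1.   ] F [ 0.9  1.9 -4.4] w 0.0857 g 0.0
tool shift mm [-324.    95.5  -37.9] turn z deg -0.1 rows>=8.2
clock 1.77 pos [0.419  0.7366 0.1651] yaw -11.1 tilt [ 0.004  0.009 -1.   ] F [ 0.9  1.9 -4.4] w 0.0857 g 0.0
tool shift mm [-1056.8   198.9   -44.9] turn z deg -0.1 rows>=25.8
```

servo_tool(commands=[0, 0, 0, -40, 7.5, -8, 1, 0, 0, 0, -40, 7.5, -8, 1, 0, 0, 0, -40, 7.5, -8, 1, 0, 0, 0, -40, 7.5, -8, 1, 0, 0, 0, -40, 7.5, -8, 1])

```text
clock: 2.18
ee_pos: [0.4184, 0.5552, 0.2124]
orientation: [0.771, 0.636, 0.015, -0.006]
ft_force: [0.6, -0.5, 1.5]
grip_width: 0.0851
gripper_force: 0.0
```

servo_tool(commands=[0, 0, 0, -40, 7.5, 0, 1, 0, 0, 0, -40, 7.5, 0, 1, 0, 0, 0, -40, 7.5, 0, 1, 0, 0, 0, -40, 7.5, 0, 1, 0, 0, 0, -40, 7.5, 0, 1])

```text
clock: 2.6
ee_pos: [0.4172, 0.3517, 0.2067]
orientation: [0.771, 0.636, 0.016, -0.006]
ft_force: [0.3, -0.6, -0.3]
grip_width: 0.0854
gripper_force: 0.0
```

servo_tool(commands=[0, 0, 0, -40, 7.5, 0, 1, 0, 0, 0, -40, 7.5, 0, 1, 0, 0, 0, -40, 7.5, 0, 1, 0, 0, 0, -40, 7.5, 0, 1, 0, 0, 0, -40, 7.5, 0, 1])

```text
clock: 3.02
ee_pos: [0.4159, 0.1486, 0.2009]
orientation: [0.771, 0.636, 0.016, -0.006]
ft_force: [0.8, -0.3, 0.3]
grip_width: 0.0852
gripper_force: 0.0
```

servo_tool(commands=[0, 0, 0, -40, 7.5, 0, 1, 0, 0, 0, -40, 7.5, 0, 1, 0, 0, 0, -40, 7.5, 0, 1, 0, 0, 0, -40, 7.5, 0, 1, 0, 0, 0, -40, 7.5, 0, 1])

```text
clock: 3.43
ee_pos: [0.4147, -0.0549, 0.195]
orientation: [0.771, 0.636, 0.016, -0.006]
ft_force: [0.7, -0.1, 0.3]
grip_width: 0.0853
gripper_force: 0.0
```

servo_tool(commands=[0, 0, 0, -40, 7.5, 0, 1, 0, 0, 0, -40, 7.5, 0, 1, 0, 0, 0, -40, 7.5, 0, 1, 0, 0, 0, -40, 7.5, 0, 1, 0, 0, 0, -40, 7.5, 0, 1])

```text
clock: 3.85
ee_pos: [0.4135, -0.2585, 0.1888]
orientation: [0.772, 0.636, 0.016, -0.006]
ft_force: [0.0, 0.3, -0.5]
grip_width: 0.0852
gripper_force: 0.0
```

```bash
python3 - <<'E'
from h import *
plan(.397,-.339,.15,-11)
E
```

```text
clock 3.85 pos [ 0.4135 -0.2585  0.1888] yaw -11.0 tilt [ 0.017  0.03  -0.999] F [ 0.   0.3 -0.5] w 0.0852 g 0.0
tool shift mm [-83.4  -1.2  36.1] turn z deg -0.0 rows>=2.2
```

```bash
cat >> h.py <<'E'
def fixrot(yaw):
    """rotation vector (tool axes, deg) to tool-down with tool y at yaw"""
    y=np.radians(yaw); Y=np.array([np.cos(y),np.sin(y),0]);Z=np.array([0,0,-1.]);X=np.cross(Y,Z)
    T=R.from_matrix(np.c_[X,Y,Z]); r=R.from_quat(arm.get_obs()['orientation'])
    print('turn',np.round((r.inv()*T).as_rotvec(degrees=True),2), 'X',X.round(3),'Y',Y.round(3))
E
python3 - <<'E'
from h import *
fixrot(-11)
E
```

```text
turn [ 0.64 -1.88 -0.  ] X [0.191 0.982 0.   ] Y [ 0.982 -0.191  0.   ]
```

servo_tool(commands=[0.64, -1.88, 0, 0, 0, 0, 1, 0, 0, 0, -28, 0, 13, 1, 0, 0, 0, -28, 0, 13, 1, 0, 0, 0, -26, 0, 13, 1, 0, 0, 0, 0, 0, 0, 1])

```text
clock: 4.27
ee_pos: [0.3961, -0.3394, 0.1458]
orientation: [0.773, 0.635, -0.001, -0.003]
ft_force: [-0.0, -0.3, -1.6]
grip_width: 0.0858
gripper_force: 0.0
```

```bash
python3 - <<'E'
from h import *
plan(.397,-.339,.07,-11);fixrot(-11);snap('wrist','w1')
E
```

```text
clock 4.27 pos [ 0.3961 -0.3394  0.1458] yaw -11.2 tilt [-0.005  0.003 -1.   ] F [-0.  -0.3 -1.6] w 0.0858 g 0.0
tool shift mm [ 0.5  1.3 75.8] turn z deg -0.2 rows>=1.8
turn [-0.33 -0.08 -0.19] X [0.191 0.982 0.   ] Y [ 0.982 -0.191  0.   ]
```

View pics/w1.png

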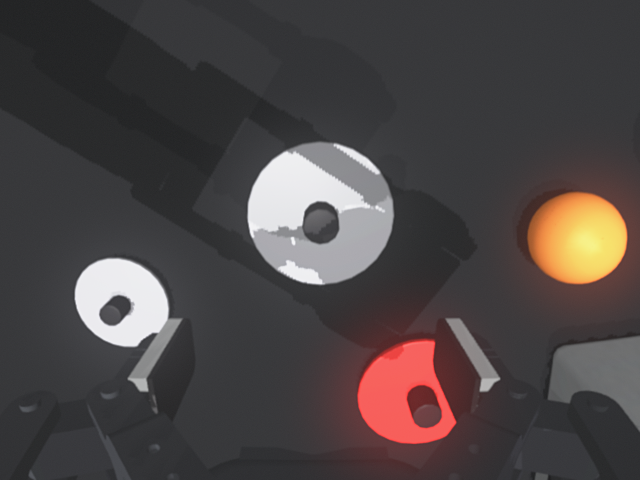

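The knob top is at (321,224) and the flange centre at (320,213).

```bash
python3 - <<'E'
from h import *
p,d,m=load('w1')
k=pz(m,321,224,.044);f=pz(m,320.5,213,.016);print(k,f,pd(m,d,321,224))
c=(k+f)/2
plan(c[0],c[1],.02,-11)
E
```

```text
[ 0.40134037 -0.33831069  0.044     ] [ 0.40145585 -0.33748262  0.016     ] [ 0.40136527 -0.33814343  0.04461437]
clock 4.32 pos [ 0.3969 -0.3378  0.1473] yaw -11.2 tilt [-0.004  0.003 -1.   ] F [0.  0.8 0.2] w 0.0855 g 0.0
tool shift mm [  0.4   5.  127.3] turn z deg -0.2 rows>=3.1
```

servo_tool(commands=[-0.3, 0, 0, 0, 5, 30, 1, 0, 0, 0, 0, 0, 40, 1, 0, 0, 0, 0, 0, 38, 1, 0, 0, 0, 0, 0, 18, 1, 0, 0, 0, 0, 0, 0, 1])

```text
clock: 4.73
ee_pos: [0.4018, -0.3346, 0.0187]
orientation: [0.771, 0.637, 0.001, -0.003]
ft_force: [-0.1, 1.2, -0.4]
grip_width: 0.0854
gripper_force: 0.0
```

```bash
python3 - <<'E'
from h import *
plan(.4014,-.338,.02,-11);fixrot(-11)
E
```

```text
clock 4.73 pos [ 0.4018 -0.3346  0.0187] yaw -10.9 tilt [-0.001  0.006 -1.   ] F [-0.1  1.2 -0.4] w 0.0854 g 0.0
tool shift mm [-3.4  0.3 -1.3] turn z deg 0.1 rows>=0.1
turn [-0.14 -0.31  0.07] X [0.191 0.982 0.   ] Y [ 0.982 -0.191  0.   ]
```

servo_tool(commands=[-0.14, -0.3, 0, -3, 0, -1, 1, 0, 0, 0, 0, 0, 0, 0, 0, 0, 0, 0, 0, 0, 0, 0, 0, 0, 0, 0, 0, 0, 0, 0, 0, 0, 0, 0, 0])

```text
clock: 5.15
ee_pos: [0.4042, -0.3416, 0.027]
orientation: [0.772, 0.636, 0.001, 0.006]
ft_force: [0.2, 0.3, -0.1]
grip_width: 0.0389
gripper_force: 0.0
```

servo_tool(commands=[0, 0, 0, 0, 0, 0, 0, 0, 0, 0, 0, 0, 0, 0, 0, 0, 0, 0, 0, 0, 0, 0, 0, 0, 0, 0, 0, 0, 0, 0, 0, 0, 0, 0, 0])

```text
clock: 5.57
ee_pos: [0.4033, -0.3409, 0.0251]
orientation: [0.772, 0.636, 0.0, 0.005]
ft_force: [0.3, -0.7, -0.2]
grip_width: 0.0
gripper_force: 0.0
```

```bash
python3 - <<'E'
from h import *
plan(.62,.03,.20,-11);fixrot(-11)
E
```

```text
clock 5.57 pos [ 0.4033 -0.3409  0.0251] yaw -11.0 tilt [ 0.006 -0.007 -1.   ] F [ 0.3 -0.7 -0.2] w 0.0000 g 0.0
tool shift mm [ 404.5  143.4 -176. ] turn z deg 0.0 rows>=11.1
turn [0.44 0.3  0.02] X [0.191 0.982 0.   ] Y [ 0.982 -0.191  0.   ]
```

```bash
python3 - <<'E'
from h import *
snap('wrist','w2');snap('top','t2')
p,d,m=load('w2');q,_,_=load('t2')
cv2.imwrite('pics/c2.png',np.vstack([cv2.resize(p,(480,360)),cv2.resize(q[200:360,380:540],(480,240)) if 0 else cv2.resize(q[220:340,360:520],(480,240))])[:,:,::-1])
for i in range(3):
  print(arm.get_obs()['ee_pos'],arm.get_obs()['joints'])
E
```

```text
[ 0.40334525 -0.34092497  0.02509322] [-7.65951311e-01 -7.58968944e-02  1.70566874e+00 -2.79687642e-04
  1.50253797e+00 -5.74294439e-01]
[ 0.40334525 -0.34092497  0.02509322] [-7.65951311e-01 -7.58968944e-02  1.70566874e+00 -2.79687642e-04
  1.50253797e+00 -5.74294439e-01]
[ 0.40334525 -0.34092497  0.02509322] [-7.65951311e-01 -7.58968944e-02  1.70566874e+00 -2.79687642e-04
  1.50253797e+00 -5.74294439e-01]
```

View pics/c2.png

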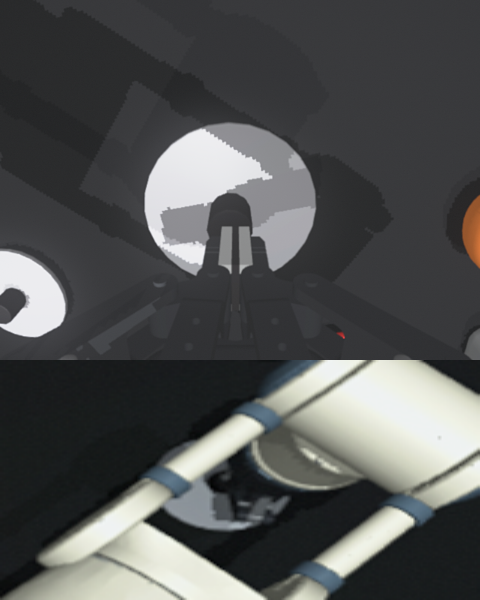

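The fingers shut beside the knob and pushed it out towards +x of the tool. The knob is now at about (308,277) in the full wrist picture. I'll raise, open, let the arm settle and measure again.

servo_tool(commands=[0.44, 0.3, 0, 0, 0, -40, 0, 0, 0, 0, 0, 0, -35, 1, 0, 0, 0, 0, 0, 0, 1, 0, 0, 0, 0, 0, 0, 1, 0, 0, 0, 0, 0, 0, 1])

```text
clock: 6.08
ee_pos: [0.4031, -0.3407, 0.1]
orientation: [0.772, 0.636, 0.0, 0.0]
ft_force: [0.1, 0.2, -0.7]
grip_width: 0.0481
gripper_force: 0.0
```

servo_tool(commands=[0, 0, 0, 0, 0, 0, 1, 0, 0, 0, 0, 0, 0, 1, 0, 0, 0, 0, 0, 0, 1, 0, 0, 0, 0, 0, 0, 1])

```text
clock: 6.42
ee_pos: [0.4028, -0.3404, 0.0992]
orientation: [0.772, 0.636, -0.0, -0.001]
ft_force: [0.6, 1.3, -0.4]
grip_width: 0.0856
gripper_force: 0.0
```

```bash
python3 - <<'E'
from h import *
plan(.4014,-.338,.02,-11);fixrot(-11);snap('wrist','w3')
plan(.4014,-.338,.02,-11)
p,d,m=load('w3');print(m['xyz'],R.from_quat(m['orientation']).as_matrix().round(3))
E
```

```text
clock 6.42 pos [ 0.4028 -0.3404  0.0992] yaw -11.0 tilt [-0.001  0.001 -1.   ] F [ 0.6  1.3 -0.4] w 0.0856 g 0.0
tool shift mm [ 2.  -1.7 79.2] turn z deg 0.0 rows>=1.9
turn [-0.07 -0.04  0.02] X [0.191 0.982 0.   ] Y [ 0.982 -0.191  0.   ]
clock 6.47 pos [ 0.4029 -0.3405  0.0995] yaw -11.0 tilt [-0.001  0.001 -1.   ] F [ 0.   0.4 -0.3] w 0.0855 g 0.0
tool shift mm [ 2.1 -1.9 79.5] turn z deg 0.0 rows>=1.9
[ 0.41832159 -0.26298342  0.27618388] [[ 0.982 -0.182 -0.059]
 [-0.191 -0.935 -0.3  ]
 [-0.001  0.306 -0.952]]
```

View pics/w3.png

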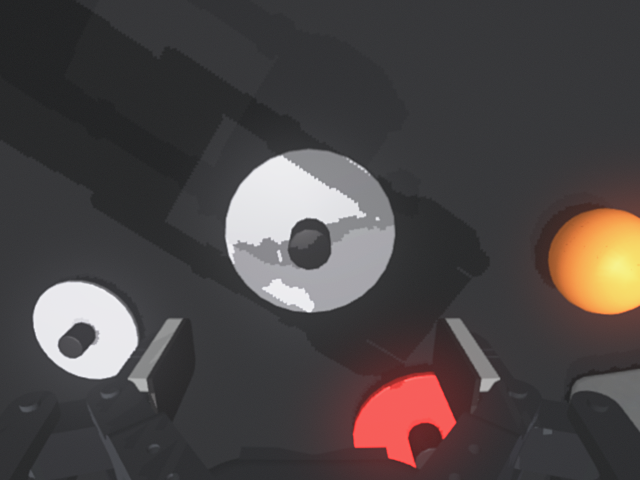

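```bash
python3 - <<'E'
from h import *
p,d,m=load('w3')
K=np.array([[m['fx'],0,m['cx']],[0,m['fy'],m['cy']],[0,0,1.]])
v,u=np.mgrid[140:330:1,210:410:1];q=cv2.undistortPoints(np.c_[u.ravel(),v.ravel()].astype(float)[:,None],K,np.array(m['dist'],float))[:,0]
P=R.from_quat(m['orientation']).apply(np.c_[q,np.ones(len(q))]*d[140:330,210:410].ravel()[:,None])+m['xyz']
for a,b in((.040,.05),(.012,.022)):
  S=P[(P[:,2]>a)&(P[:,2]<b)];c,r=cv2.minEnclosingCircle((S[:,:2]*1000).astype(np.float32));print(len(S),np.median(S[:,2]),S.mean(0),c,r)
print(pz(m,309.5,248,.044),pz(m,310,230.5,.016))
c,_=cv2.minEnclosingCircle((P[(P[:,2]>.04)&(P[:,2]<.05),:2]*1000).astype(np.float32))
plan(c[0]/1000,c[1]/1000,.02)
E
```

```text
1467 0.04489814420770891 [ 0.40078257 -0.33911628  0.04477456] (400.4653015136719, -339.85662841796875) 12.873126983642578
19823 0.017029708560538204 [ 0.40123518 -0.33680557  0.01702894] (400.462646484375, -340.1615295410156) 55.105140686035156
[ 0.40087496 -0.33954129  0.044     ] [ 0.4013887  -0.33718749  0.016     ]
clock 6.47 pos [ 0.4029 -0.3405  0.0995] yaw -11.0 tilt [-0.001  0.001 -1.   ] F [ 0.   0.4 -0.3] w 0.0855 g 0.0
tool shift mm [ 0.1 -2.4 79.5] turn z deg 0.0 rows>=1.9
```

```bash
python3 - <<'E'
from h import *
p,d,m=load('w2');print(m['xyz'])
for v in range(255,420,10):print(v,[np.round(pd(m,d,u,v)*1000,0).tolist() for u in(296,312,330)])
E
```

```text
[ 0.41754109 -0.26221978  0.20160559]
255 [[398.0, -327.0, 17.0], [406.0, -328.0, 17.0], [414.0, -330.0, 17.0]]
265 [[398.0, -328.0, 27.0], [405.0, -328.0, 29.0], [413.0, -335.0, 17.0]]
275 [[399.0, -328.0, 39.0], [405.0, -328.0, 41.0], [412.0, -336.0, 27.0]]
285 [[398.0, -330.0, 45.0], [405.0, -331.0, 45.0], [412.0, -334.0, 40.0]]
295 [[398.0, -334.0, 45.0], [404.0, -335.0, 45.0], [411.0, -337.0, 45.0]]
305 [[399.0, -328.0, 66.0], [405.0, -329.0, 66.0], [411.0, -330.0, 66.0]]
315 [[400.0, -328.0, 74.0], [405.0, -329.0, 74.0], [411.0, -331.0, 73.0]]
325 [[400.0, -328.0, 81.0], [405.0, -329.0, 80.0], [411.0, -330.0, 81.0]]
335 [[400.0, -328.0, 87.0], [405.0, -329.0, 87.0], [410.0, -330.0, 87.0]]
345 [[400.0, -329.0, 92.0], [405.0, -329.0, 93.0], [410.0, -330.0, 93.0]]
355 [[401.0, -327.0, 100.0], [405.0, -330.0, 97.0], [410.0, -329.0, 99.0]]
365 [[401.0, -327.0, 105.0], [404.0, -333.0, 97.0], [410.0, -329.0, 104.0]]
375 [[401.0, -327.0, 109.0], [404.0, -336.0, 97.0], [410.0, -329.0, 109.0]]
385 [[401.0, -327.0, 113.0], [403.0, -340.0, 97.0], [410.0, -329.0, 113.0]]
395 [[401.0, -327.0, 117.0], [402.0, -344.0, 97.0], [409.0, -329.0, 117.0]]
405 [[402.0, -324.0, 125.0], [401.0, -347.0, 97.0], [409.0, -327.0, 123.0]]
415 [[402.0, -326.0, 126.0], [385.0, -433.0, 1.0], [409.0, -330.0, 123.0]]
```

```bash
python3 - <<'E'
from h import *
p,d,m=load('w3');print(m['xyz'],arm.get_obs()['ee_pos'])
for u,v in((170,323),(180,323),(150,350),(455,323),(462,335),(485,375),(140,385)):print(u,v,np.round(pd(m,d,u,v)*1000,0))
r=R.from_quat(arm.get_obs()['orientation']);o=arm.get_obs()
print(o['joints'])
E
```

```text
[ 0.41832159 -0.26298342  0.27618388] [ 0.40289636 -0.34045815  0.09947091]
170 323 [ 359. -320.  154.]
180 323 [ 362. -321.  154.]
150 350 [ 358. -320.  170.]
455 323 [ 451. -338.  154.]
462 335 [ 451. -338.  162.]
485 375 [ 450. -338.  183.]
140 385 [ 359. -323.  184.]
[-7.66065438e-01 -1.00736942e-01  1.59593234e+00 -5.10014896e-05
  1.64737597e+00 -5.74466667e-01]
```

The depth shows the fingertips about 35 mm behind the reported TCP, so the fingers shut above the knob and the cover didn't move. I'll go lower, watching the force.

servo_tool(commands=[0, 0, 0, 0, -3, 35, 1, 0, 0, 0, 0, 0, 35, 1, 0, 0, 0, 0, 0, 20, 1, 0, 0, 0, 0, 0, 0, 1, 0, 0, 0, 0, 0, 0, 1])

```text
clock: 6.88
ee_pos: [0.3994, -0.3394, 0.0092]
orientation: [0.772, 0.636, -0.0, -0.001]
ft_force: [0.4, -0.1, 0.4]
grip_width: 0.0853
gripper_force: 0.0
```

servo_tool(commands=[0, 0, 0, 0, 0, 10, 1, 0, 0, 0, 0, 0, 8, 1, 0, 0, 0, 0, 0, 0, 1, 0, 0, 0, 0, 0, 0, 1, 0, 0, 0, 0, 0, 0, 1])

```text
clock: 7.3
ee_pos: [0.4005, -0.3404, -0.0071]
orientation: [0.771, 0.636, 0.0, 0.001]
ft_force: [-0.0, -0.4, 1.5]
grip_width: 0.0857
gripper_force: 0.0
```

```bash
python3 - <<'E'
from h import *
plan(.4005,-.340,-.010,-11);fixrot(-11)
snap('wrist','w4');p,d,m=load('w4')
for u,v in((170,323),(180,323),(455,323),(462,335)):print(u,v,np.round(pd(m,d,u,v)*1000,0))
E
```

```text
clock 7.30 pos [ 0.4005 -0.3404 -0.0071] yaw -11.0 tilt [ 0.001 -0.001 -1.   ] F [-0.  -0.4  1.5] w 0.0857 g 0.0
tool shift mm [ 0.4 -0.1  2.9] turn z deg 0.0 rows>=0.1
turn [0.06 0.04 0.02] X [0.191 0.982 0.   ] Y [ 0.982 -0.191  0.   ]
170 323 [ 356. -320.   48.]
180 323 [ 360. -321.   47.]
455 323 [ 449. -338.   48.]
462 335 [ 449. -338.   55.]
```

servo_tool(commands=[0, 0, 0, 0, 0, 6, 1, 0, 0, 0, 0, 0, 0, 1, 0, 0, 0, 0, 0, 0, 0, 0, 0, 0, 0, 0, 0, 0, 0, 0, 0, 0, 0, 0, 0])

```text
clock: 7.77
ee_pos: [0.4002, -0.3402, -0.0138]
orientation: [0.772, 0.636, 0.0, 0.0]
ft_force: [0.3, -0.1, 0.1]
grip_width: 0.0514
gripper_force: 0.0
```

servo_tool(commands=[0, 0, 0, 0, 0, 0, 0, 0, 0, 0, 0, 0, 0, 0, 0, 0, 0, 0, 0, 0, 0, 0, 0, 0, 0, 0, 0, 0, 0, 0, 0, 0, 0, 0, 0])

```text
clock: 8.18
ee_pos: [0.4004, -0.3403, -0.0134]
orientation: [0.772, 0.636, 0.0, 0.0]
ft_force: [0.4, -0.4, 2.2]
grip_width: 0.0241
gripper_force: 59.5
```

servo_tool(commands=[0, 0, 0, 0, 0, 0, 0, 0, 0, 0, 0, 0, 0, 0])

```text
clock: 8.35
ee_pos: [0.4004, -0.3403, -0.0134]
orientation: [0.772, 0.636, 0.0, 0.0]
ft_force: [-0.3, 0.6, 2.1]
grip_width: 0.024
gripper_force: 59.5
```

```bash
python3 - <<'E'
from h import *
plan(.62,.03,.20,-11);fixrot(-11)
E
```

```text
clock 8.35 pos [ 0.4004 -0.3403 -0.0134] yaw -11.0 tilt [ 0.001 -0.001 -1.   ] F [-0.3  0.6  2.1] w 0.0240 g 59.5
tool shift mm [ 405.3  145.2 -213.6] turn z deg 0.0 rows>=11.5
turn [0.04 0.03 0.02] X [0.191 0.982 0.   ] Y [ 0.982 -0.191  0.   ]
```

servo_tool(commands=[0, 0, 0, 0, 0, -20, 0, 0, 0, 0, 0, 0, -40, 0, 0, 0, 0, 0, 0, -41, 0, 0, 0, 0, 0, 0, -41, 0, 0, 0, 0, 0, 0, -41, 0])

```text
clock: 8.77
ee_pos: [0.3996, -0.3395, 0.1699]
orientation: [0.771, 0.636, -0.0, -0.001]
ft_force: [0.6, -1.0, -2.1]
grip_width: 0.0241
gripper_force: 59.2
```

servo_tool(commands=[0, 0, 0, 35, 13, 0, 0, 0, 0, 0, 35, 13, 0, 0, 0, 0, 0, 35, 13, 0, 0, 0, 0, 0, 35, 13, 0, 0, 0, 0, 0, 35, 13, 0, 0])

```text
clock: 9.18
ee_pos: [0.4975, -0.179, 0.1682]
orientation: [0.772, 0.636, -0.0, -0.001]
ft_force: [0.1, -0.8, -2.8]
grip_width: 0.0243
gripper_force: 59.2
```

servo_tool(commands=[0, 0, 0, 35, 13, 0, 0, 0, 0, 0, 35, 13, 0, 0, 0, 0, 0, 35, 13, 0, 0, 0, 0, 0, 35, 13, 0, 0, 0, 0, 0, 35, 14, 0, 0])

```text
clock: 9.6
ee_pos: [0.5956, -0.0196, 0.168]
orientation: [0.771, 0.636, -0.001, -0.001]
ft_force: [0.4, -0.3, -2.3]
grip_width: 0.0243
gripper_force: 59.2
```

servo_tool(commands=[0, 0, 0, 33, 14, 0, 0, 0, 0, 0, 0, 0, 0, 0, 0, 0, 0, 0, 0, 0, 0, 0, 0, 0, 0, 0, 0, 0, 0, 0, 0, 0, 0, 0, 0])

```text
clock: 10.02
ee_pos: [0.6149, 0.0072, 0.1688]
orientation: [0.772, 0.636, -0.0, -0.0]
ft_force: [-0.9, 0.4, -1.8]
grip_width: 0.0242
gripper_force: 59.5
```

```bash
python3 - <<'E'
from h import *
plan(.637,.116,.17,-11);fixrot(-11);snap('wrist','w5')
E
```

```text
clock 10.02 pos [0.6149 0.0072 0.1688] yaw -11.0 tilt [-0.001 -0.001 -1.   ] F [-0.9  0.4 -1.8] w 0.0242 g 59.5
tool shift mm [111.    0.8  -1.3] turn z deg -0.0 rows>=2.7
turn [-0.04  0.04 -0.05] X [0.191 0.982 0.   ] Y [ 0.982 -0.191  0.   ]
```

View pics/w5.png

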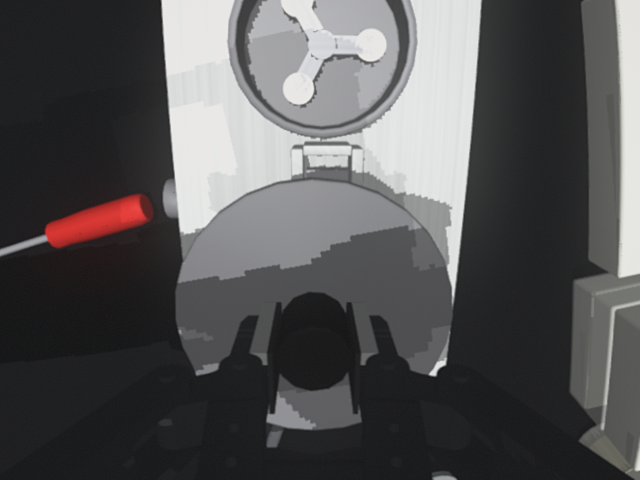

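The well is at the top, with its outer rim at x 228 to 416 and its lower edge at (322,137). The cover is held level with its knob at (315,340). I'll fit both circles from depth.

```bash
cat >> h.py <<'E'
def cloud(f):
    p,d,m=load(f);K=np.array([[m['fx'],0,m['cx']],[0,m['fy'],m['cy']],[0,0,1.]])
    v,u=np.mgrid[0:480,0:640];q=cv2.undistortPoints(np.c_[u.ravel(),v.ravel()].astype(float)[:,None],K,np.array(m['dist'],float))[:,0]
    P=R.from_quat(m['orientation']).apply(np.c_[q,np.ones(len(q))]*d.ravel()[:,None])+m['xyz']
    P[d.ravel()==0]=9;return P
E
python3 - <<'E'
from h import *
from scipy.optimize import least_squares as ls
P=cloud('w5')
S=P[(abs(P[:,2]-.1)<.004)&(np.hypot(P[:,0]-.637,P[:,1]-.116)<.07)]
f=lambda a:np.hypot(S[:,0]-a[0],S[:,1]-a[1])-.0495
r=ls(f,[.637,.116],loss='soft_l1',f_scale=.002);print('well',len(S),np.median(S[:,2]),r.x,np.std(f(r.x)))
print(cv2.minEnclosingCircle((S[:,:2]*1000).astype(np.float32)))
F=P[(abs(P[:,2]-.198)<.008)&(np.hypot(P[:,0]-.615,P[:,1]-.007)<.07)]
A=np.c_[F[:,:2],np.ones(len(F))];s=np.linalg.lstsq(A,F[:,2],rcond=None)[0]
print('flange',np.median(F[:,2]),'tilt',s[:2],cv2.minEnclosingCircle((F[:,:2]*1000).astype(np.float32)))
Kn=P[(P[:,2]>.220)&(P[:,2]<.23)&(np.hypot(P[:,0]-.615,P[:,1]-.007)<.03)];print('knob',len(Kn),Kn.mean(0))
c=np.array(cv2.minEnclosingCircle((F[:,:2]*1000).astype(np.float32))[0])/1000
o=arm.get_obs()['ee_pos'];t=r.x-c+o[:2]
plan(t[0],t[1],.17,-11)
E
```

```text
well 4948 0.10082117181138674 [0.64105409 0.11452005] 0.006817540934282155
((638.818603515625, 103.69026947021484), 59.38388442993164)
flange 0.19918625180307953 tilt [-0.00106957 -0.0032329 ] ((615.29638671875, 7.296276092529297), 55.123043060302734)
knob 5931 [0.61597245 0.01090169 0.22630506]
clock 10.07 pos [0.615  0.0071 0.1691] yaw -11.1 tilt [-0. -0. -1.] F [-0.2  0.8 -2. ] w 0.0242 g 59.5
tool shift mm [110.2   4.7  -0.9] turn z deg -0.1 rows>=2.6
```

```bash
python3 - <<'E'
from h import *
from scipy.optimize import least_squares as ls
P=cloud('w5');c=np.array([.638,.116])
for i in range(6):
  h=np.hypot(P[:,0]-c[0],P[:,1]-c[1]);S=P[(abs(P[:,2]-.1008)<.0015)&(h<.056)&(h>.043)]
  f=lambda a:np.hypot(S[:,0]-a[0],S[:,1]-a[1])-.0495
  r=ls(f,c,loss='soft_l1',f_scale=.002);c=r.x
print('well',len(S),c,np.std(f(c)),np.percentile(f(c),[2,98]))
plan(c[0]-.0003,c[1]-.0002,.1,-11)
E
```

```text
well 3132 [0.64183617 0.11874653] 0.001444066978903368 [-0.00270612  0.0022966 ]
clock 10.07 pos [0.615  0.0071 0.1691] yaw -11.1 tilt [-0. -0. -1.] F [-0.2  0.8 -2. ] w 0.0242 g 59.5
tool shift mm [114.5   4.7  69. ] turn z deg -0.1 rows>=3.2
```

servo_tool(commands=[0, 0, 0, 38, 2, 0, 0, 0, 0, 0, 38, 2, 0, 0, 0, 0, 0, 38, 1, 0, 0, 0, 0, 0, 0, 0, 25, 0, 0, 0, 0, 0, 0, 25, 0])

```text
clock: 10.48
ee_pos: [0.6434, 0.1205, 0.1212]
orientation: [0.771, 0.637, 0.002, 0.001]
ft_force: [-0.5, -0.7, -3.8]
grip_width: 0.0242
gripper_force: 59.7
```

servo_tool(commands=[0, 0, 0, 0, 0, 15, 0, 0, 0, 0, 0, 0, 0, 0, 0, 0, 0, 0, 0, 0, 0, 0, 0, 0, 0, 0, 0, 0, 0, 0, 0, 0, 0, 0, 0])

```text
clock: 10.9
ee_pos: [0.6431, 0.1187, 0.1068]
orientation: [0.772, 0.636, 0.002, 0.001]
ft_force: [-0.6, -0.8, -1.1]
grip_width: 0.0242
gripper_force: 59.7
```

```bash
python3 - <<'E'
from h import *
plan(.6415,.1185,.0766,-11);fixrot(-11)
E
```

```text
clock 10.90 pos [0.6431 0.1187 0.1068] yaw -11.0 tilt [ 0.004  0.    -1.   ] F [-0.6 -0.8 -1.1] w 0.0242 g 59.7
tool shift mm [-0.5 -1.7 30.2] turn z deg -0.0 rows>=0.7
turn [ 0.22 -0.06 -0.04] X [0.191 0.982 0.   ] Y [ 0.982 -0.191  0.   ]
```

servo_tool(commands=[0.2, 0, 0, 0, -1.5, 10, 0, 0, 0, 0, 0, 0, 8, 0, 0, 0, 0, 0, 0, 6, 0, 0, 0, 0, 0, 0, 3, 0, 0, 0, 0, 0, 0, 0, 0])

```text
clock: 11.32
ee_pos: [0.6402, 0.1195, 0.0768]
orientation: [0.772, 0.636, -0.001, -0.001]
ft_force: [-0.5, 0.1, -1.2]
grip_width: 0.0243
gripper_force: 59.6
```

servo_tool(commands=[0, 0, 0, 0, 0, 2, 0, 0, 0, 0, 0, 0, 0, 0, 0, 0, 0, 0, 0, 0, 0])

```text
clock: 11.57
ee_pos: [0.6404, 0.1195, 0.0766]
orientation: [0.771, 0.636, -0.001, -0.001]
ft_force: [-4.1, -0.6, 5.8]
grip_width: 0.0239
gripper_force: 60.2
```

```bash
python3 - <<'E'
from h import *
plan(.6415,.1185,.0766,-11);fixrot(-11)
E
```

```text
clock 11.57 pos [0.6404 0.1195 0.0766] yaw -11.0 tilt [-0.003  0.    -1.   ] F [-4.1 -0.6  5.8] w 0.0239 g 60.2
tool shift mm [-0.8  1.3 -0. ] turn z deg 0.0 rows>=0.0
turn [-0.16  0.01  0.02] X [0.191 0.982 0.   ] Y [ 0.982 -0.191  0.   ]
```

servo_tool(commands=[0, 0, 0, 0, 0, 0, 0.3, 0, 0, 0, 0, 0, 0, 0.6, 0, 0, 0, 0, 0, 0, 1, 0, 0, 0, 0, 0, 0, 1, 0, 0, 0, 0, 0, 0, 1])

```text
clock: 11.98
ee_pos: [0.6405, 0.1195, 0.0747]
orientation: [0.771, 0.636, -0.001, -0.001]
ft_force: [0.3, -0.6, -0.4]
grip_width: 0.0732
gripper_force: 0.0
```

servo_tool(commands=[0, 0, 0, 0, 0, 0, 1, 0, 0, 0, 0, 0, 0, 1, 0, 0, 0, 0, 0, -25, 1, 0, 0, 0, 0, 0, -40, 1, 0, 0, 0, 0, 0, -40, 1])

```text
clock: 12.4
ee_pos: [0.6398, 0.1193, 0.1791]
orientation: [0.772, 0.636, -0.003, -0.002]
ft_force: [1.0, -0.8, 0.8]
grip_width: 0.0859
gripper_force: 0.0
```

servo_tool(commands=[0, 0, 0, -20, 0, 0, 0, 0, 0, 0, -20, 0, 0, 0, 0, 0, 0, 0, 0, 0, 0, 0, 0, 0, 0, 0, 0, 0])

```text
clock: 12.73
ee_pos: [0.6333, 0.0795, 0.1802]
orientation: [0.772, 0.636, -0.001, -0.001]
ft_force: [0.4, -0.2, -0.0]
grip_width: 0.0386
gripper_force: 0.0
```

```bash
python3 - <<'E'
from h import *
plan(.6415,.1185,.2,-11)
snap('wrist','w6');P=cloud('w6')
h=np.hypot(P[:,0]-.6415,P[:,1]-.1185)
F=P[(abs(P[:,2]-.106)<.005)&(h<.065)]
A=np.c_[F[:,:2],np.ones(len(F))];s=np.linalg.lstsq(A,F[:,2],rcond=None)[0]
print(len(F),np.median(F[:,2]),'tilt',s[:2],cv2.minEnclosingCircle((F[:,:2]*1000).astype(np.float32)))
cv2.imwrite('pics/w6.png',load('w6')[0][:,:,::-1])
E
```

```text
clock 12.73 pos [0.6333 0.0795 0.1802] yaw -11.1 tilt [-0.003  0.001 -1.   ] F [ 0.4 -0.2 -0. ] w 0.0386 g 0.0
tool shift mm [ 39.8   0.5 -19.8] turn z deg -0.1 rows>=1.1
24345 0.1070023763755748 tilt [0.00095032 0.00377084] ((640.654541015625, 113.76075744628906), 60.25117874145508)
```

View pics/w6.png

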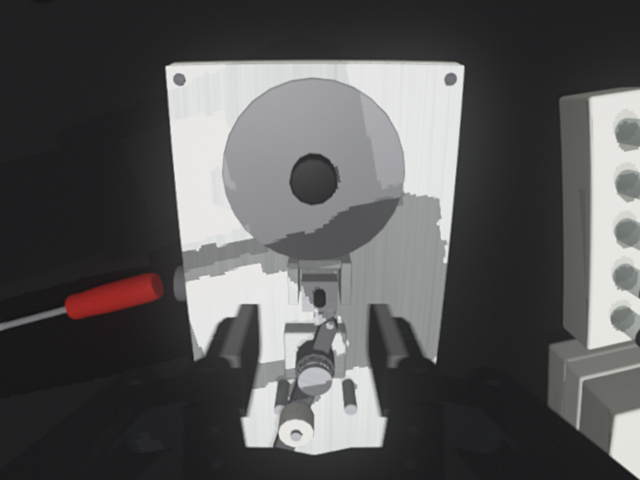

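The cover lies flat: flange top at 0.107 m, tilt about 0.004 rad. Next is the tensioner, with shut fingers moving to the deck in front of the plate.

servo_tool(commands=[0, 0, 0, -39, -14, 0, 0, 0, 0, 0, -39, -14, 0, 0, 0, 0, 0, -39, -14, 0, 0, 0, 0, 0, -39, -14, 0, 0, 0, 0, 0, -39, -14, 0, 0])

```text
clock: 13.2
ee_pos: [0.5264, -0.0981, 0.1797]
orientation: [0.771, 0.637, -0.001, -0.002]
ft_force: [0.8, -1.1, 0.9]
grip_width: 0.0003
gripper_force: 0.0
```

servo_tool(commands=[0, 0, 0, 0, 0, 0, 0, 0, 0, 0, 0, 0, 0, 0, 0, 0, 0, 0, 0, 0, 0, 0, 0, 0, 0, 0, 0, 0])

```text
clock: 13.53
ee_pos: [0.528, -0.0965, 0.18]
orientation: [0.771, 0.637, -0.001, -0.002]
ft_force: [0.3, 0.1, -0.2]
grip_width: -0.0001
gripper_force: 0.0
```

```bash
python3 - <<'E'
from h import *
plan(.5276,-.0985,.065,-11);fixrot(-11)
snap('side','s7');snap('wrist','w7')
a=load('s7')[0][160:290,260:420];b=load('w7')[0]
cv2.imwrite('pics/c7.png',np.vstack([cv2.resize(a,(420,300)),cv2.resize(b,(420,300))])[:,:,::-1])
E
```

```text
clock 13.53 pos [ 0.528  -0.0965  0.18  ] yaw -10.9 tilt [-0.004  0.001 -1.   ] F [ 0.3  0.1 -0.2] w -0.0001 g 0.0
tool shift mm [ -2.1   0.5 115. ] turn z deg 0.1 rows>=2.8
turn [-0.22 -0.03  0.12] X [0.191 0.982 0.   ] Y [ 0.982 -0.191  0.   ]
```

View pics/c7.png

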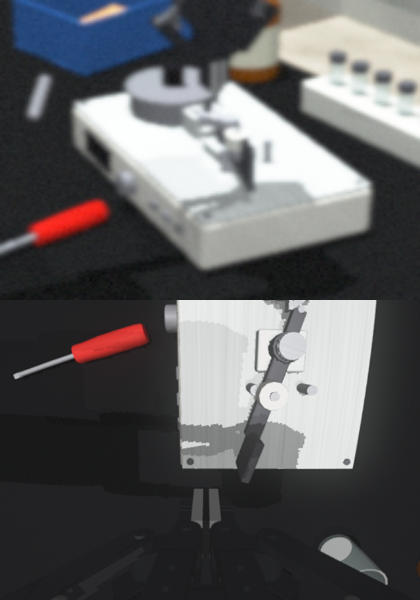

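The plate is seen at about (379,248) full-size, with the shut fingers in front at (315,310). I'll check positions by depth.

```bash
python3 - <<'E'
from h import *
P=cloud('w7');pv=np.array([.6154,-.0137]);X=np.array([.191,.982]);Y=np.array([.982,-.191])
q=np.c_[(P[:,:2]-pv)@Y,(P[:,:2]-pv)@X]*1000   # pump axes about pivot
S=(abs(P[:,2]-.138)<.004)&(np.hypot(*q.T)<140)&(np.hypot(*q.T)>75)&(q[:,1]<-60)
print('plate top',S.sum(),q[S].mean(0),q[S].min(0),q[S].max(0),np.median(P[S,2]))
o=arm.get_obs()['ee_pos'];t=(o[:2]-pv);print('tcp',t@Y*1000,t@X*1000)
T=(P[:,2]>.19)&(P[:,2]<.24)&(np.hypot(P[:,0]-o[0],P[:,1]-o[1])<.03)
print('finger z/w',P[T,2].min(),q[T].min(0),q[T].max(0))
E
```

```text
plate top 1054 [-30.73476289 -99.12124568] [ -39.63655941 -120.02630588] [-21.63201463 -80.56937117] 0.13866665651863286
tcp -70.03403840557078 -97.96193347856745
finger z/w 0.21712092549322712 [-83.32435076 -91.85548713] [-55.8033513  -85.45407848]
```

servo_tool(commands=[0, 0, 0, -2, 0, 40, 0, 0, 0, 0, 0, 0, 40, 0, 0, 0, 0, 0, 0, 38, 0, 0, 0, 0, 0, 0, 0, 0, 0, 0, 0, 0, 0, 0, 0])

```text
clock: 14.05
ee_pos: [0.5252, -0.0985, 0.0603]
orientation: [0.771, 0.637, -0.003, -0.004]
ft_force: [0.3, -0.3, -0.1]
grip_width: 0.0001
gripper_force: 0.0
```

servo_tool(commands=[0, 0, 0, 0, 10, 0, 0, 0, 0, 0, 0, 8, 0, 0, 0, 0, 0, 0, 8, 0, 0, 0, 0, 0, 0, 8, 0, 0, 0, 0, 0, 0, 0, 0, 0])

```text
clock: 14.47
ee_pos: [0.5621, -0.1085, 0.0662]
orientation: [0.772, 0.636, -0.001, 0.001]
ft_force: [-5.1, -4.4, 6.2]
grip_width: 0.0001
gripper_force: 5.5
```

servo_tool(commands=[0, 0, 0, 0, 7, 0, 0, 0, 0, 0, 0, 7, 0, 0, 0, 0, 0, 0, 7, 0, 0, 0, 0, 0, 0, 7, 0, 0, 0, 0, 0, 0, 0, 0, 0])

```text
clock: 14.88
ee_pos: [0.5899, -0.1136, 0.0665]
orientation: [0.772, 0.636, -0.0, 0.002]
ft_force: [-5.7, -3.9, 7.6]
grip_width: -0.0004
gripper_force: 6.0
```

```bash
python3 - <<'E'
from h import *
plan(.6,-.11,.061,-11);fixrot(-11)
pv=np.array([.6154,-.0137]);t=arm.get_obs()['ee_pos'][:2]-pv;print('pump',t@[.982,-.191],t@[.191,.982])
E
```

```text
clock 14.88 pos [ 0.5899 -0.1136  0.0665] yaw -11.0 tilt [ 0.001 -0.003 -1.   ] F [-5.7 -3.9  7.6] w -0.0004 g 6.0
tool shift mm [5.5 9.3 5.5] turn z deg -0.0 rows>=0.3
turn [ 0.1   0.15 -0.04] X [0.191 0.982 0.   ] Y [ 0.982 -0.191  0.   ]
pump -0.005999156135374102 -0.10296330120919285
```

servo_tool(commands=[0, 0, 0, 1, 5, 0, 0, 0, 0, 0, 1, 5, 0, 0, 0, 0, 0, 1, 3, 0, 0, 0, 0, 0, 0, 0, 0, 0, 0, 0, 0, 0, 0, 0, 0])

```text
clock: 15.3
ee_pos: [0.6023, -0.1138, 0.0664]
orientation: [0.772, 0.636, -0.001, 0.002]
ft_force: [-5.6, -5.0, 7.9]
grip_width: -0.0002
gripper_force: 5.9
```

servo_tool(commands=[0, 0, 0, 0, 0, 0, 0, 0, 0, 0, 0, 0, 0, 0, 0, 0, 0, 0, 0, 0, 0])

```text
clock: 15.55
ee_pos: [0.6021, -0.1138, 0.0663]
orientation: [0.772, 0.636, -0.001, 0.002]
ft_force: [-6.4, -6.1, 6.2]
grip_width: 0.0003
gripper_force: 5.9
```

```bash
python3 - <<'E'
from h import *
plan(.6,-.11,.061,-11)
pv=np.array([.6154,-.0137]);X=np.array([.191,.982]);Y=np.array([.982,-.191]);t=arm.get_obs()['ee_pos'][:2]-pv;print('pump',t@Y,t@X)
snap('wrist','w8');P=cloud('w8');q=np.c_[(P[:,:2]-pv)@Y,(P[:,:2]-pv)@X]*1000
S=(abs(P[:,2]-.122)<.003)&(np.hypot(*q.T)<62)&(np.hypot(*q.T)>28)&(q[:,1]<0)
c,r=cv2.minEnclosingCircle(q[S].astype(np.float32));print('roller',S.sum(),c,r,'tension',.3+np.arctan2(c[0],-c[1]))
p=load('w8')[0];g=load('top0')[2]
cv2.imwrite('pics/w8.png',p[:,:,::-1])
E
```

```text
clock 15.55 pos [ 0.6021 -0.1138  0.0663] yaw -11.1 tilt [ 0.    -0.004 -1.   ] F [-6.4 -6.1  6.2] w 0.0003 g 5.9
tool shift mm [ 3.3 -2.8  5.3] turn z deg -0.1 rows>=0.2
pump 0.0060828503446859646 -0.10083907776108718
roller 5264 (11.656774520874023, -43.811702728271484) 13.010289192199707 tension 0.5600408805557962
```

View pics/w8.png

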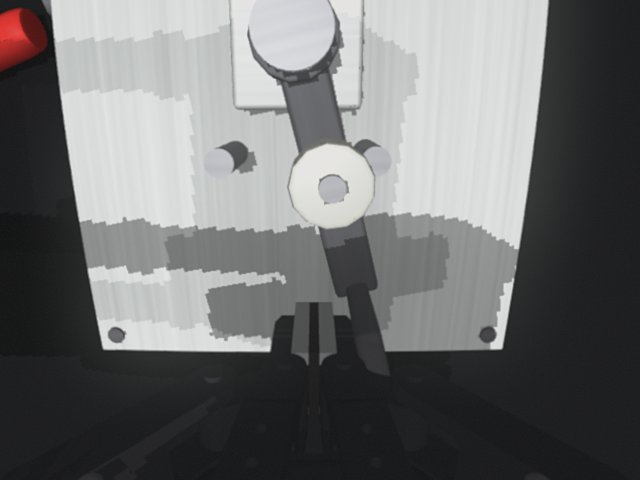

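The arm stands at about 0.56 rad and the fingers are pressing the plate. I'll give it a last 2 mm, then hand in.

servo_tool(commands=[0, 0, 0, 0, 2, 0, 0, 0, 0, 0, 0, 0, 0, 0, 0, 0, 0, 0, 0, 0, 0, 0, 0, 0, 0, 0, 0, 0, 0, 0, 0, 0, 0, 0, 0])

```text
clock: 16.02
ee_pos: [0.6041, -0.1138, 0.0663]
orientation: [0.772, 0.636, -0.001, 0.001]
ft_force: [-6.0, -4.9, 7.0]
grip_width: 0.0
gripper_force: 5.9
```

```bash
python3 - <<'E'
from h import *
plan(.6,-.11,.061,-11);print(arm.close_job())
E
```

```text
clock 16.02 pos [ 0.6041 -0.1138  0.0663] yaw -11.1 tilt [ 0.    -0.003 -1.   ] F [-6.  -4.9  7. ] w 0.0000 g 5.9
tool shift mm [ 2.9 -4.8  5.3] turn z deg -0.1 rows>=0.2
the job is handed in; nothing more can be done
None
```

I handed the job in at 16 s with the cover sitting flat on the well and let go, and the tensioner held at about 0.58 rad (0.56 measured, then 2 mm more) with about 6 N at the fingers; `close_job` returned no verdict.

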